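Reassemble the brass and the steel sieve sets without mixing the metals

ROBOT

A 7-joint arm with a two-finger parallel gripper is mounted at the origin on a cart in front of the work surface, level with it; the furniture and walls round the work are solid. World frame = base frame: x ahead of the robot, y to its left, z up, the work surface at z = 0. Lengths are in m, angles in rad, forces in N, time in s.
With the tool pointing down it reaches from about 0.4 to 0.9 m from the base axis. Payload 5.5 kg.
Tool frame: the origin (TCP) lies on the centre line of the jaws, within the pads' length; the fingertips stand 25 mm ahead of it and the grasp point (between the pads) lies 6 mm ahead of it (manip.tip_reach is the distance from the TCP to the fingertips, in m); z points along the fingers, y is the direction in which the jaws open and shut (so a half turn about z gives the same grasp; the last joint's range is limited). The gripper opens to 85 mm and grips with 20 to 120 N. Pads are 22 mm wide; open, the fingers measure 114 mm over their backs; the gripper's body (76 mm by 85 mm) begins 54 mm behind the grasp point. The pads swing forward as they close: fully open they stand 13 mm farther back than shut.
Start: joints at [1.377, 0.501, -0.427, 1.55, 0.221, 1.138, -0.21], TCP at [0.287, -0.583, 0.256] pointing down, gripper open.
Joint ranges: [-2.88, 2.88], [-0.31, 2.03], [-1.54, 1.56], [0.2, 2.42], [-1.41, 4.55], [0.19, 2.02], [-2.57, 2.57]. Speed limits (rad/s): [2.57, 2.57, 3.14, 3.14, 3.14, 3.14, 3.14].

INTERFACE

Orientations are given as a rotation vector (axis times angle).
In Python, from rig import manip gives the robot as it stands.
- The arm moves only by the shell command python3 -m crank 'ROWS'. ROWS is JSON, a list of rows, each a list of 5 numbers: the shift along the tool's x, y, z in cm, then the turn about the tool's z in degrees, then the gripper's target within -1 to 1 (fully open at 1, half-way at 0, shut at -1). A call has 1 to 5 rows; each row shifts and turns the commanded pose from where the row before left it, along the tool's axes as they then stand; what a row does not reach is not made up. A row lasts 1/10 s, in which the tool goes at most 50 mm and 8.59 degrees, less where a joint would pass 70% of its speed; a pose out of reach is approached as far as the arm can. A call is refused whole if a number of a shift passes 5 or a number of a turn 8.59, either way. A call with a gripper value outside its range is refused whole. The fingers move at their own pace and stop on an object; the grip force is fixed at half the most. Time passes only in rows, so rows that do not move let the fingers close. It gives the time, the measured TCP pose, the force and the opening at its end, in the units of the state.
- manip.get_obs(): the state, without advancing time (a new reading comes with each control period).
- manip.camera(name): name is "side" or "top"; returns the picture (480x640x3 uint8, blue, green, red); there is no depth.
- manip.camera_info(name): a dict with "intrinsics" (3x3 intrinsics, pixels), "rvec" (rotation vector, rad) and "tvec" (3), from world to camera coordinates, as OpenCV has them. Camera axes: x right, y down, z forward; pixel columns grow to the right and rows downward; lengths in m; the calibration is good to about 2 mm. A picture is of the moment at which its call begins. camera_info takes no time and is no camera call.
- manip.close_job(): hands the job in, once; it reports no verdict.
Trained networks look in the newest picture that a camera, given by its name, has taken for a name from the list of things; names that differ only in an ending like _2 or _b are one class to them, and where a whole thing is asked for, a point or a joint stands for the part that bears it (a point fixed in the world has none). Each returns a list of dicts, best first, with "score" (0 to 1); they miss things now and then, are a little off and sometimes report something else, mostly with a low value. They report only what shows in the picture. A call takes as long as a camera call. They do not tell look-alikes from the thing itself.
- manip.look_for(target, camera): "point" ([x, y, z] in m, in the coordinates of the camera as it stood for that picture, good to about 4 mm: the middle of the surface that is visible of it).
- manip.cut_out(target, camera): "pixels" (480x640 bool, what is visible of it).
- manip.place_of(target, camera): "point" ([x, y, z] in m, in the coordinates of the camera as it stood for that picture, good to about 4 mm: a listed point, or the origin of a listed thing).
The state is a dict: "t": time; "qpos": joint angles; "joint_velocities": joint speeds; "tau": joint torques, N m; "tool_pos": TCP position; "orientation": TCP orientation; "ft_force": force on the tool from outside, world axes, zero at the start; "torque": the same for the moment, N m; "grip_width": finger opening in m.
Only numpy, scipy, OpenCV 4.12 (cv2) and the standard library are available. Lean on these libraries where they do the work, as an engineer would, in place of code of your own. Each camera call takes 0.05 s, during which the arm holds its last target.

TASK

The small test sieves have been washed and are dry. Put the brass sieve on the brass pan, and close each of the two sets with the lid of its own metal, brass on brass and steel on steel, so that both stand upright on the worktop with every part pushed home and flat all round. Set the parts down rather than dropping them, do not touch the wire mesh with the gripper, knock no part over, and leave the brush, the spatula and the wash bottle where they are.

Things in the scene. Friction and masses are not known exactly. Their poses are not given: they have to be found in the camera images.
- brass_pan: Yellow brass receiving pan: open round cup, 60 mm outside diameter, 24 mm high, wall 2 mm (mouth 56 mm), 150 g, loose on the worktop, mouth up, empty. Origin on its axis at the underside; z up along the axis.
- brass_sieve: Yellow brass test sieve, outside diameter 60 mm, wall 2 mm, 34 mm high. Lowest 8 mm: skirt, 52 mm tapering to 49 mm, goes into the pan's 56 mm mouth; the shoulder above rests on the rim. Grasp the plain frame 8 to 34 mm up. Wire cloth 11 mm up. 120 g. Starts on the worktop; seated, its origin is 16 mm above the pan's. Origin on its axis at the skirt's underside; z up.
- brass_lid: Yellow brass lid, knob up. Spigot 8 mm deep, 52 mm tapering to 49 mm below, goes into the sieve's 56 mm mouth; flange 60 mm across, 8 to 13 mm up, rests on the sieve's rim; round knob 17 mm in diameter, 21 to 33 mm up, neck 12 mm, top 35.5 mm up. 100 g. Starts on the worktop. Origin on its axis at the spigot's underside; z up. Seated: origin 26 mm above the sieve's.
- steel_pan: Grey stainless steel receiving pan: open round cup, 60 mm outside diameter, 24 mm high, wall 2 mm (mouth 56 mm), 150 g, loose on the worktop, mouth up, with the steel sieve already seated on it. Origin on its axis at the underside; z up along the axis.
- steel_sieve: Grey stainless steel test sieve, outside diameter 60 mm, wall 2 mm, 34 mm high. Lowest 8 mm: skirt, 52 mm tapering to 49 mm, goes into the pan's 56 mm mouth; the shoulder above rests on the rim. Grasp the plain frame 8 to 34 mm up. Wire cloth 11 mm up. 120 g. Already seated on the steel pan, origin 16 mm above the pan's. Origin on its axis at the skirt's underside; z up.
- steel_lid: Grey stainless steel lid, knob up. Spigot 8 mm deep, 52 mm tapering to 49 mm below, goes into the sieve's 56 mm mouth; flange 60 mm across, 8 to 13 mm up, rests on the sieve's rim; round knob 17 mm in diameter, 21 to 33 mm up, neck 12 mm, top 35.5 mm up. 100 g. Starts on the worktop. Origin on its axis at the spigot's underside; z up. Seated: origin 26 mm above the sieve's.
- brass_sieve_mesh: The delicate wire cloth of the brass sieve, a disc 56 mm across, fixed in the frame. Its origin and axes are those of the brass sieve; the cloth's upper face lies 11 mm above that origin.
- steel_sieve_mesh: The delicate wire cloth of the steel sieve, a disc 56 mm across, fixed in the frame. Its origin and axes are those of the steel sieve; the cloth's upper face lies 11 mm above that origin.
- dust_brush: Bystander: a flat brush with a wooden handle and black bristles, 32 x 164 x 12 mm, lying in front of the hotplate at the left. Its origin is the centre of its underside; y runs along it.
- spatula: Bystander: a thin lab spatula with a wooden handle, 18 x 195 x 8 mm, lying in front of the balance near the worktop's edge. Its origin is the centre of its underside; y runs along it.
- balance: Fixed: a white weighing balance with a glass draft shield, 295 (x) x 207 (y) mm, 172 mm high at the front with its glass lid swung up at the back. It does not move. Its origin is the centre of its underside.
- hotplate: Fixed: a white hotplate stirrer, 258 (x) x 170 (y) mm and 84 mm high. It does not move. Its origin is the centre of its underside.
- wash_bottle: Bystander: a yellow-green wash bottle with a bent spout, 67 x 94 x 180 mm, standing at the right of the balance. Its origin is the centre of its underside.
Mind the look-alikes: they are no part of the job. Leave any blue, purple or red look-alike of the steel_lid alone.

How it is judged:
By the outcome, as a careful person would: the job done as asked, in the order asked, and still so for the second after the job is handed in, with the robot touching nothing.
It also fails if it takes over 61 s, if anything falls off the work surface, if the arm or the gripper's body presses on something with over 40 N, if the wrist force passes 120 N, or if a joint passes its speed limit or range.

## Working session

There is one attempt and no reset: what is moved stays moved. The work goes in short steps, Python scripts to look and compute and a shell command to move; the robot and the scene stay as the last step left them, time stands still between calls to the robot, and variables do not carry over. Pictures are saved under pics/ and viewed, and the job is handed in when it is done.

```bash
ls; mkdir -p pics
python3 - <<'E'
from rig import manip
import cv2,numpy as np
print(manip.get_obs()); print(manip.tip_reach)
for n in("side","top"):
    im=manip.camera(n); cv2.imwrite(f"pics/{n}0.png",im)
    i=manip.camera_info(n); print(n,i)
E
```

```text
pics
{'t': 0.0, 'qpos': array([ 1.37720712,  0.50181086, -0.42679451,  1.55147665,  0.22078381,
        1.13825688, -0.21031009]), 'joint_velocities': array([ 1.22598003e-03,  1.88238334e-04,  2.70577101e-04,  1.98254521e-04,
        5.01832300e-04, -2.17994795e-03,  3.75133974e-05]), 'tau': array([-3.57729505e-04, -5.69519627e+01, -5.81631750e+00, -2.80938631e+01,
        1.05334391e-02,  1.20979972e-02,  2.35635963e-05]), 'tool_pos': array([ 0.28637829, -0.58279632,  0.25527167]), 'orientation': array([-3.05817476e+00, -7.10948906e-01,  5.54846921e-04]), 'ft_force': array([0.41388621, 0.00049782, 0.47166603]), 'torque': array([-0.07627015,  0.00991872, -0.01922676]), 'grip_width': 0.08557312848926682}
0.025
side {'intrinsics': array([[585.7777606 ,   0.        , 310.33291283],
       [  0.        , 585.7777606 , 241.40089397],
       [  0.        ,   0.        ,   1.        ]]), 'rvec': array([ 0.20591418, -2.66713379,  1.51289733]), 'tvec': array([0.51987359, 0.11218113, 1.36127037])}
top {'intrinsics': array([[569.14662096,   0.        , 322.15249169],
       [  0.        , 569.14662096, 233.99418413],
       [  0.        ,   0.        ,   1.        ]]), 'rvec': array([ 2.17041778, -2.11399105,  0.13717348]), 'tvec': array([-0.02739249,  0.52081561,  1.38179807])}
```

View pics/top0.png

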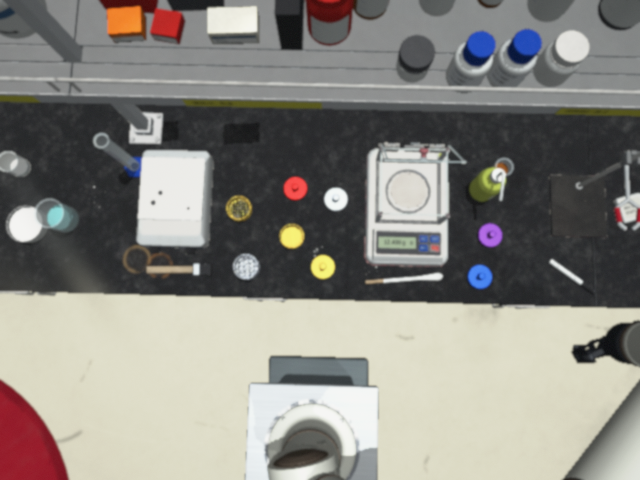

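View pics/side0.png

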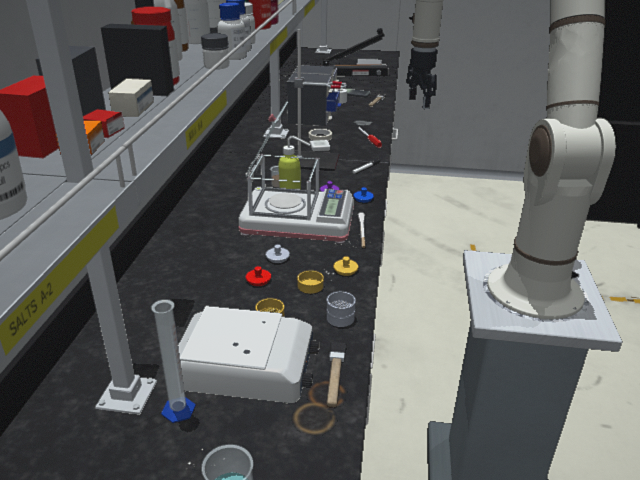

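```bash
cat > h.py <<'E'
from rig import manip
import cv2,numpy as np
def cam(n):
    i=manip.camera_info(n); R=cv2.Rodrigues(i["rvec"])[0]; return i["intrinsics"],R,np.array(i["tvec"]).ravel()
def to_world(p,n):
    K,R,t=cam(n); return R.T@(np.array(p)-t)
def pix(p,n):
    K,R,t=cam(n); c=K@(R@np.array(p)+t); return c[:2]/c[2]
def plane(uv,n,z):
    K,R,t=cam(n); d=R.T@np.linalg.solve(K,np.array([uv[0],uv[1],1.])); o=-R.T@t
    return o+d*(z-o[2])/d[2]
def find(names,fn="place_of",cams=("top","side")):
    for c in cams:
        for n in names:
            for r in getattr(manip,fn)(n,c)[:5]:
                w=to_world(r["point"],c); print(c,n,round(r["score"],2),w.round(4),pix(w,c).round(0))
def crop(n,box,f,name,im=None):
    im=manip.camera(n) if im is None else im
    x0,y0,x1,y1=box
    cv2.imwrite("pics/"+name,cv2.resize(im[y0:y1,x0:x1],None,fx=f,fy=f,interpolation=cv2.INTER_CUBIC))
E
python3 - <<'E'
from h import *
crop("top",(200,150,360,300),5,"tc0.png",cv2.imread("pics/top0.png"))
crop("side",(230,230,390,350),5,"sc0.png",cv2.imread("pics/side0.png"))
find(["brass_pan","brass_sieve","brass_lid","steel_pan","steel_sieve","steel_lid"],cams=("top",))
find(["brass_pan","brass_sieve","brass_lid","steel_sieve","steel_lid"],cams=("side",))
print(manip.get_obs()["t"])
E
```

```text
top brass_pan 0.91 [0.5176 0.0654 0.0059] [291. 236.]
top brass_sieve 0.64 [ 5.831e-01  2.012e-01 -1.000e-04] [240. 210.]
top brass_lid 0.71 [ 0.4436 -0.0188 -0.0021] [324. 266.]
top brass_lid 0.57 [0.5157 0.0666 0.0026] [291. 237.]
top steel_pan 0.56 [ 0.6411 -0.4107 -0.0027] [477. 194.]
top steel_sieve 0.79 [0.4363 0.1711 0.0172] [248. 267.]
top steel_lid 0.95 [0.643  0.0584 0.001 ] [296. 189.]
top steel_lid 0.95 [ 0.5336 -0.4382  0.004 ] [489. 235.]
top steel_lid 0.9 [ 6.144e-01 -4.020e-02 -3.000e-04] [334. 201.]
top steel_lid 0.83 [ 0.4305 -0.4108  0.0009] [479. 276.]
side brass_pan 0.79 [ 0.5144  0.0714 -0.0007] [311. 287.]
side brass_sieve 0.9 [ 5.817e-01  1.996e-01 -3.000e-04] [271. 318.]
side brass_lid 0.74 [ 0.4382 -0.0147  0.0018] [347. 269.]
side brass_lid 0.71 [ 6.178e-01 -4.330e-02  1.000e-04] [277. 257.]
side steel_sieve 0.63 [0.4352 0.173  0.0154] [340. 311.]
side steel_lid 0.78 [ 6.199e-01 -4.460e-02 -6.000e-04] [276. 257.]
side steel_lid 0.78 [ 0.426  -0.4032  0.0013] [363. 199.]
side steel_lid 0.76 [ 0.6415  0.0605 -0.001 ] [258. 280.]
side steel_lid 0.56 [ 0.536  -0.4329 -0.0013] [328. 192.]
0.65
```

View pics/tc0.png

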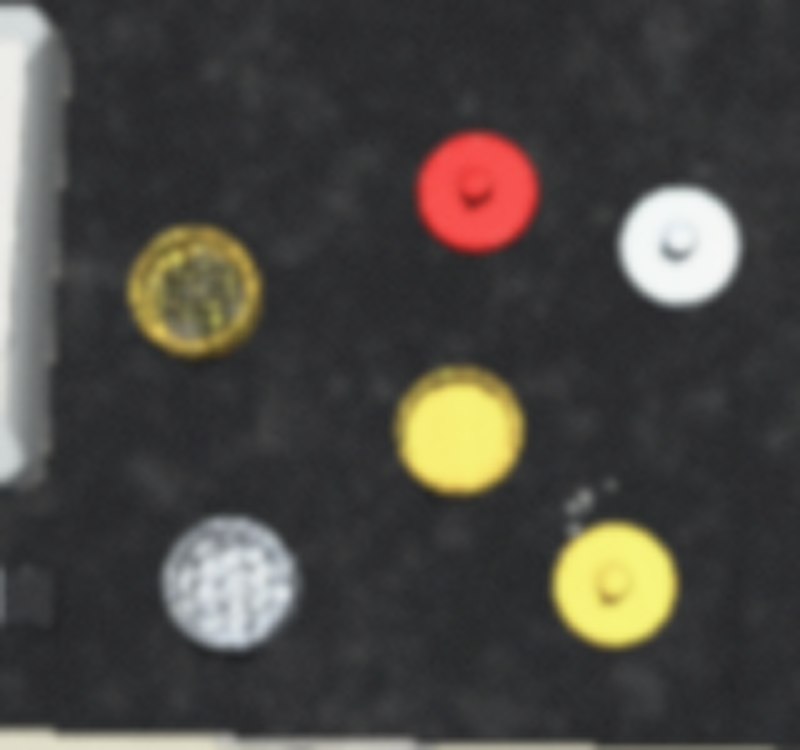

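View pics/sc0.png

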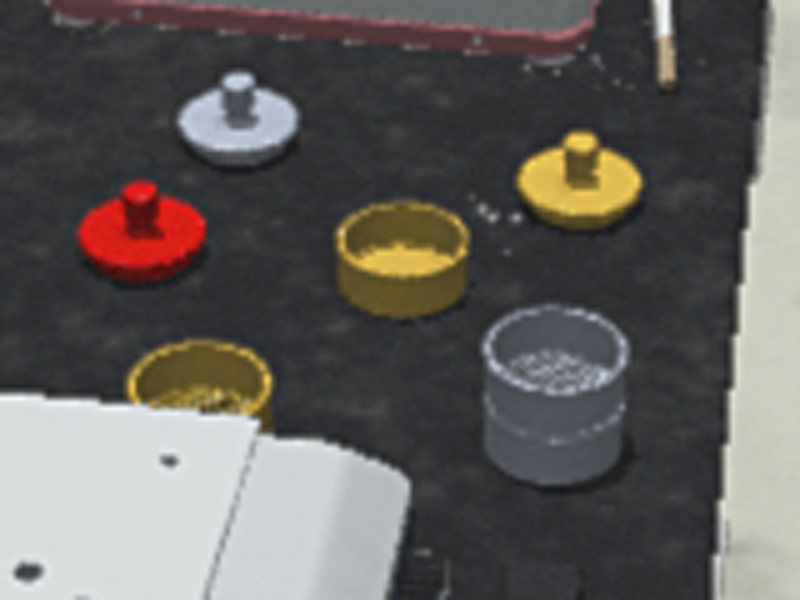

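```bash
cat > meas.py <<'E'
from h import *
from scipy.optimize import minimize
A=np.linspace(0,2*np.pi,60)
def ring(x,y,r,z): return np.stack([x+r*np.cos(A),y+r*np.sin(A),0*A+z],1)
def proj(P,n):
    K,R,t=cam(n); c=(K@(R@P.T+t[:,None])).T; return c[:,:2]/c[:,2:]
SH={"sieve":[(.030,.034),(.030,.008),(.0245,0)],"pan":[(.030,.024),(.030,0)],"set":[(.030,.050),(.030,0)],
    "lid":[(.030,.013),(.030,.008),(.0245,0)]}
def fit(mask,n,shape,x,y,z0=0,lim=None):
    S=4
    ys,xs=np.nonzero(mask); b=(xs.min()-12,ys.min()-12,xs.max()+12,ys.max()+12)
    m=cv2.resize(mask[b[1]:b[3],b[0]:b[2]].astype(np.float32),None,fx=S,fy=S,interpolation=cv2.INTER_LINEAR)
    def cost(p):
        P=np.concatenate([ring(p[0],p[1],r,z+z0) for r,z in SH[shape]])
        q=(proj(P,n)-[b[0],b[1]]+.5)*S-.5
        h=cv2.convexHull(np.round(q*16).astype(np.int32).reshape(-1,1,2))
        im=np.zeros(m.shape,np.float32); cv2.fillConvexPoly(im,h,1,shift=4)
        if lim is not None: im=im*cv2.resize(lim[b[1]:b[3],b[0]:b[2]].astype(np.float32),(m.shape[1],m.shape[0]))
        return np.abs(im-m).sum()/m.sum()
    r=minimize(cost,[x,y],method="Nelder-Mead",options=dict(initial_simplex=[[x,y],[x+.006,y],[x,y+.006]],xatol=1e-4))
    return r.x.round(4),round(r.fun,3)
E
python3 - <<'E'
from meas import *
for n in("top","side"):
    for nm,sh,x,y in[("brass_sieve","sieve",.583,.2),("brass_pan","pan",.516,.067),("brass_lid","lid",.442,-.017),("steel_lid","lid",.616,-.042)]:
        im=cv2.imread(f"pics/{n}0.png").astype(int)
        if nm[:5]=="brass": mk=(im[...,2]-im[...,0]>35)&(im[...,1]-im[...,0]>20)
        else: mk=im.sum(2)>300
        c=pix([x,y,.015],n); yy,xx=np.mgrid[:480,:640]; mk&=np.hypot(xx-c[0],yy-c[1])<24
        k,l,s,_=cv2.connectedComponentsWithStats(cv2.morphologyEx(mk.astype(np.uint8),cv2.MORPH_CLOSE,np.ones((3,3))))
        i=1+np.argmax(s[1:,4]); mk=l==i
        cn,_=cv2.findContours(mk.astype(np.uint8),0,2); h=cv2.convexHull(np.concatenate(cn)); m2=np.zeros(mk.shape,np.uint8); cv2.fillConvexPoly(m2,h,1)
        print(n,nm,s[i,4],m2.sum(),*fit(m2,n,sh,x,y))
    for nm in("steel_sieve","brass_sieve","brass_pan"):
      for nm2 in [nm]:
        rs=manip.cut_out(nm,n)
        for r in rs[:2]:
            m=r["pixels"]; ys,xs=np.nonzero(m); print(n,nm,r["score"],xs.min(),xs.max(),ys.min(),ys.max(),m.sum())
E
```

```text
top brass_sieve 483 580 [0.5847 0.2009] 0.141
top brass_pan 551 560 [0.5188 0.0642] 0.146
top brass_lid 531 545 [ 0.4428 -0.0151] 0.159
top steel_lid 484 502 [ 0.6173 -0.0453] 0.122
top steel_sieve 0.79 234 259 254 278 393
top brass_sieve 0.89 227 251 196 220 403
top brass_sieve 0.62 280 303 223 247 482
top brass_pan 0.61 281 303 223 247 455
top brass_pan 0.53 234 258 254 277 178
side brass_sieve 363 408 [0.5853 0.1872] 0.703
side brass_pan 517 541 [0.5165 0.0656] 0.063
side brass_lid 350 372 [ 0.4417 -0.0152] 0.124
side steel_lid 249 291 [ 0.618  -0.0493] 0.154
side steel_sieve 0.64 327 354 292 317 632
side brass_sieve 0.85 256 283 299 315 331
side brass_pan 0.85 298 322 271 293 494
```

Run:
```python
from meas import *
for n,th in(("top",85),("side",75)):
    im=cv2.imread(f"pics/{n}0.png").astype(int).mean(2)
    c=pix([.436,.172,.025],n); yy,xx=np.mgrid[:480,:640]
    for t in (th-10,th,th+15):
        mk=(im>t)&(np.hypot(xx-c[0],yy-c[1])<23)
        k,l,s,_=cv2.connectedComponentsWithStats(cv2.morphologyEx(mk.astype(np.uint8),cv2.MORPH_CLOSE,np.ones((3,3))))
        i=1+np.argmax(s[1:,4]); mk=l==i
        cn,_=cv2.findContours(mk.astype(np.uint8),0,2); h=cv2.convexHull(np.concatenate(cn)); m2=np.zeros(mk.shape,np.uint8); cv2.fillConvexPoly(m2,h,1)
        print(n,t,s[i],m2.sum(),*fit(m2,n,"set",.436,.172))
o=manip.get_obs(); R=cv2.Rodrigues(o["orientation"])[0]; print(R.round(4), o["t"])
```

```text
top 75 [232 253  28  27 606] 621 [0.437  0.1746] 0.127
top 85 [232 253  28  27 585] 598 [0.437  0.1753] 0.1
top 100 [232 253  27  27 556] 572 [0.4364 0.1754] 0.092
side 65 [326 290  30  37 925] 961 [0.4343 0.1736] 0.063
side 75 [326 291  30  36 892] 929 [0.4347 0.1735] 0.057
side 90 [326 291  30  18 251] 428 [0.4348 0.1743] 0.86
[[ 8.975e-01  4.411e-01  1.000e-04]
 [ 4.411e-01 -8.975e-01 -0.000e+00]
 [ 0.000e+00  1.000e-04 -1.000e+00]] 0.95
```

```bash
cat > plan.py <<'E'
from h import *
import sys
# plan.py x y z yaw_deg(tool x) nrows [turnrows]
def plan(x,y,z,yaw,n):
    o=manip.get_obs(); R=cv2.Rodrigues(o["orientation"])[0]; p=o["tool_pos"]
    y0=np.degrees(np.arctan2(R[1,0],R[0,0])); d=(np.array([x,y,z])-p)/n
    dy=(yaw-y0+180)%360-180
    nt=min(n,max(1,int(np.ceil(abs(dy)/8.4)))) if abs(dy)>.05 else 0
    for k in range(n):
        a=np.radians(y0); X=np.array([np.cos(a),np.sin(a),0]); Y=np.array([np.sin(a),-np.cos(a),0])
        t=-dy/nt if k<nt else 0
        print([round(100*d@X,2),round(100*d@Y,2),round(-100*d[2],2),round(t,2)]); y0-=t
    print("t",o["t"],"pos",p.round(4),"yaw",np.degrees(np.arctan2(R[1,0],R[0,0])).round(2),"tilt",R[:2,2].round(4),"grip",o["grip_width"].round(4),"F",o["ft_force"].round(1))
if __name__=="__main__":
    a=[float(v) for v in sys.argv[1:]]; plan(*a[:4],int(a[4]))
E
python3 plan.py .585 .201 .2 90 20
python3 - <<'E'
from h import *
print(plane((211,200),"top",.084))
E
```

```text
[np.float64(3.07), np.float64(-2.86), np.float64(0.28), np.float64(-7.98)]
[np.float64(3.44), np.float64(-2.41), np.float64(0.28), np.float64(-7.98)]
[np.float64(3.74), np.float64(-1.91), np.float64(0.28), np.float64(-7.98)]
[np.float64(3.97), np.float64(-1.37), np.float64(0.28), np.float64(-7.98)]
[np.float64(4.12), np.float64(-0.81), np.float64(0.28), np.float64(-7.98)]
[np.float64(4.19), np.float64(-0.23), np.float64(0.28), np.float64(-7.98)]
[np.float64(4.18), np.float64(0.36), np.float64(0.28), np.float64(-7.98)]
[np.float64(4.09), np.float64(0.93), np.float64(0.28), np.float64(-7.98)]
[np.float64(3.92), np.float64(1.49), np.float64(0.28), 0]
[np.float64(3.92), np.float64(1.49), np.float64(0.28), 0]
[np.float64(3.92), np.float64(1.49), np.float64(0.28), 0]
[np.float64(3.92), np.float64(1.49), np.float64(0.28), 0]
[np.float64(3.92), np.float64(1.49), np.float64(0.28), 0]
[np.float64(3.92), np.float64(1.49), np.float64(0.28), 0]
[np.float64(3.92), np.float64(1.49), np.float64(0.28), 0]
[np.float64(3.92), np.float64(1.49), np.float64(0.28), 0]
[np.float64(3.92), np.float64(1.49), np.float64(0.28), 0]
[np.float64(3.92), np.float64(1.49), np.float64(0.28), 0]
[np.float64(3.92), np.float64(1.49), np.float64(0.28), 0]
[np.float64(3.92), np.float64(1.49), np.float64(0.28), 0]
[0.59127758 0.25837    0.084     ]Traceback (most recent call last):
  File "plan.py", line 15, in <module>
    a=[float(v) for v in sys.argv[1:]]; plan(*a[:4],int(a[4]))
                                        ~~~~^^^^^^^^^^^^^^^^^^
  File "plan.py", line 13, in plan
    print("t",o["t"],"pos",p.round(4),"yaw",np.degrees(np.arctan2(R[1,0],R[0,0])).round(2),"tilt",R[:2,2].round(4),"grip",o["grip_width"].round(4),"F",o["ft_force"].round(1))
                                                                                                                          ^^^^^^^^^^^^^^^^^^^^^
AttributeError: 'float' object has no attribute 'round'
```

```bash
sed -i 's/o\["grip_width"\].round(4)/round(o["grip_width"],4)/; s/print(\[round(100\*d@X,2),round(100\*d@Y,2),round(-100\*d\[2\],2),round(t,2)\])/print(*[round(float(v),2) for v in (100*d@X,100*d@Y,-100*d[2],t)])/' plan.py
python3 -m crank '[[3,-2.8,0.2,-8,1],[3.4,-2.4,0.2,-8,1],[3.7,-1.9,0.2,-8,1],[4,-1.4,0.2,-8,1],[4.1,-0.8,0.2,-8,1]]'
python3 -m crank '[[4.2,-0.2,0.2,-8,1],[4.2,0.4,0.2,-8,1],[4.1,0.9,0.2,-7.8,1],[3.9,1.5,0.2,0,1],[3.9,1.5,0.2,0,1]]'; python3 plan.py .585 .201 .2 90 10
```

```text
t: 1.45
tool_pos: [0.3607, -0.3868, 0.2464]
orientation: [2.627, 1.722, -0.0]
ft_force: [0.5, -0.1, 0.2]
grip_width: 0.0855
t: 1.95
tool_pos: [0.4357, -0.1911, 0.2366]
orientation: [2.222, 2.22, -0.0]
ft_force: [1.2, -0.3, 0.5]
grip_width: 0.0853
3.92 1.49 0.37 0.0
3.92 1.49 0.37 0.0
3.92 1.49 0.37 0.0
3.92 1.49 0.37 0.0
3.92 1.49 0.37 0.0
3.92 1.49 0.37 0.0
3.92 1.49 0.37 0.0
3.92 1.49 0.37 0.0
3.92 1.49 0.37 0.0
3.92 1.49 0.37 0.0
t 1.95 pos [ 0.4357 -0.1911  0.2366] yaw 89.96 tilt [ 0.0006 -0.0008] grip 0.0853 F [ 1.2 -0.3  0.5]
```

```bash
python3 -m crank '[[3.9,1.5,0.8,0,1],[3.9,1.5,0.8,0,1],[3.9,1.5,0.8,0,1],[3.9,1.5,0.8,0,1],[3.9,1.5,0.8,0,1]]'
python3 -m crank '[[3.9,1.5,0.8,0,1],[3.9,1.5,0.8,0,1],[3.9,1.5,0.8,0,1],[3.9,1.5,0.8,0,1],[3.9,1.5,0.8,0,1]]'
python3 -m crank '[[0,0,0,0,1]]'; python3 plan.py .585 .201 .034 90 4
```

```text
t: 2.45
tool_pos: [0.511, 0.0039, 0.1962]
orientation: [2.222, 2.22, 0.0]
ft_force: [0.4, -0.7, 0.1]
grip_width: 0.0854
t: 2.95
tool_pos: [0.5861, 0.1989, 0.1559]
orientation: [2.222, 2.22, -0.0]
ft_force: [0.0, -0.0, 0.3]
grip_width: 0.0854
t: 3.05
tool_pos: [0.5849, 0.2055, 0.1559]
orientation: [-2.21, -2.227, -0.006]
ft_force: [-0.7, 0.6, -0.6]
grip_width: 0.0853
-0.11 0.0 3.05 0.42
-0.11 0.0 3.05 0.0
-0.11 0.0 3.05 0.0
-0.11 0.0 3.05 0.0
t 3.05 pos [0.5849 0.2055 0.1559] yaw 90.42 tilt [-0.0001  0.0057] grip 0.0853 F [-0.7  0.6 -0.6]
```

```bash
python3 -m crank '[[-0.1,0,1.5,0,1],[0,0,2,0,1],[0,0,2,0,1],[0,0,0,0,1],[0,0,0,0,1]]'; python3 plan.py .585 .201 .034 90 4
python3 - <<'E'
from h import *
crop("top",(200,150,360,300),5,"t1.png");crop("side",(230,230,390,350),5,"s1.png")
E
```

```text
t: 3.55
tool_pos: [0.5852, 0.1946, 0.1008]
orientation: [2.224, 2.219, -0.003]
ft_force: [-0.3, -0.6, 0.1]
grip_width: 0.0852
0.16 -0.01 1.67 -0.14
0.16 -0.01 1.67 0.0
0.16 -0.01 1.67 0.0
0.16 -0.01 1.67 0.0
t 3.55 pos [0.5852 0.1946 0.1008] yaw 89.86 tilt [-0.0011 -0.0012] grip 0.0852 F [-0.3 -0.6  0.1]
```

View pics/s1.png

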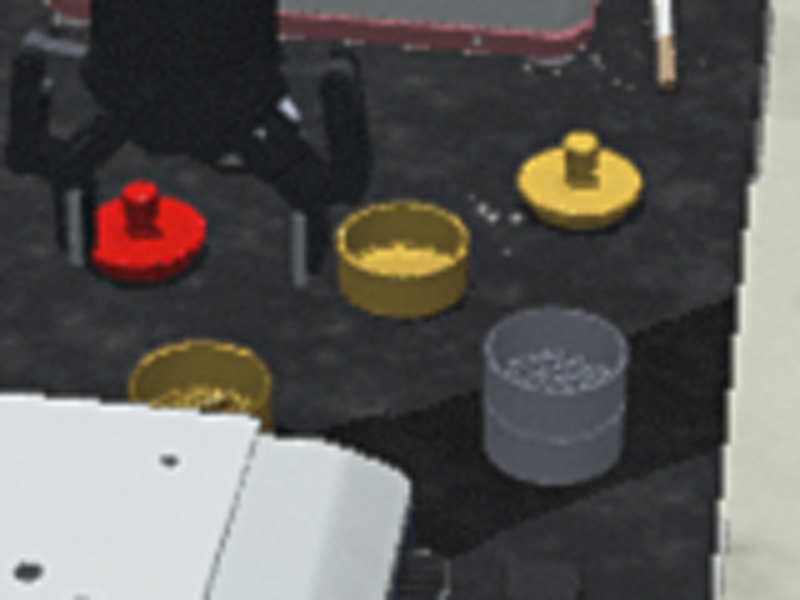

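View pics/t1.png

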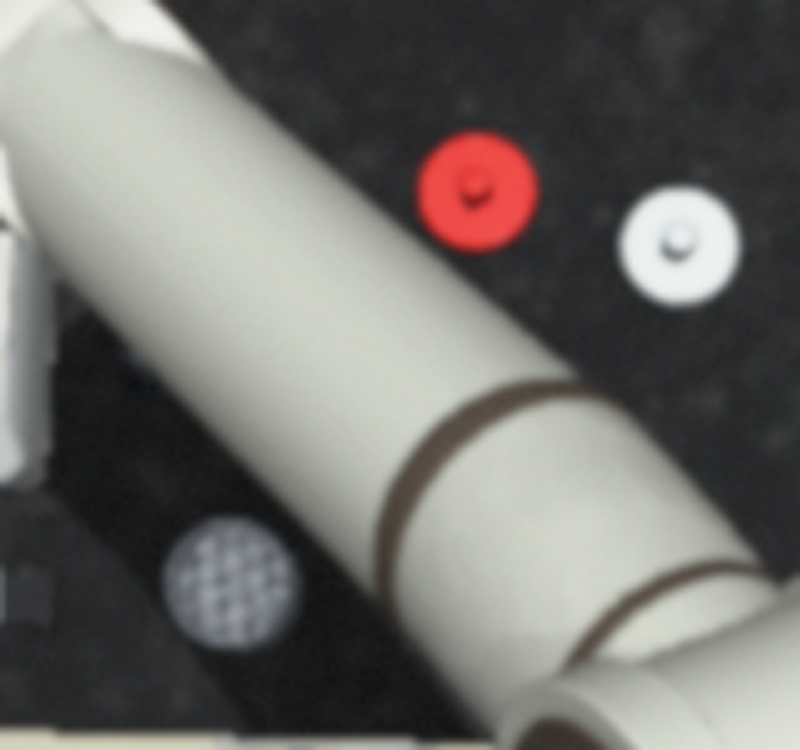

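```bash
python3 plan.py .585 .2009 .034 90 4;python3 -m crank '[[0.3,0,0.5,0,1],[0,0,0,0,1],[0,0,0,0,1]]';  python3 plan.py .585 .201 .034 90 4
```

```text
0.13 -0.03 1.71 -0.1
0.13 -0.03 1.71 0.0
0.13 -0.03 1.71 0.0
0.13 -0.03 1.71 0.0
t 3.65 pos [0.5862 0.1958 0.1022] yaw 89.9 tilt [0.0014 0.0001] grip 0.0854 F [0.1 0.1 0.9]
t: 3.95
tool_pos: [0.5855, 0.1997, 0.0966]
orientation: [2.221, 2.221, 0.001]
ft_force: [-0.3, -0.2, 0.2]
grip_width: 0.0854
0.03 -0.01 1.57 0.0
0.03 -0.01 1.57 0.0
0.03 -0.01 1.57 0.0
0.03 -0.01 1.57 0.0
t 3.95 pos [0.5855 0.1997 0.0966] yaw 89.99 tilt [0.0004 0.0001] grip 0.0854 F [-0.3 -0.2  0.2]
```

```bash
python3 -m crank '[[0.1,0,2,0,1],[0,0,2,0,1],[0,0,1.5,0,1],[0,0,0.7,0,1],[0,0,0,0,1]]'; python3 plan.py .585 .201 .034 90 4
```

```text
t: 4.45
tool_pos: [0.5844, 0.2002, 0.0327]
orientation: [-2.221, -2.22, 0.004]
ft_force: [-0.3, 0.4, -0.3]
grip_width: 0.0853
0.02 0.02 -0.03 0.0
0.02 0.02 -0.03 0.0
0.02 0.02 -0.03 0.0
0.02 0.02 -0.03 0.0
t 4.45 pos [0.5844 0.2002 0.0327] yaw 89.99 tilt [-0.0026 -0.0007] grip 0.0853 F [-0.3  0.4 -0.3]
```

```bash
python3 -m crank '[[0.05,0,0,0,-1],[0,0,0,0,-1],[0,0,0,0,-1],[0,0,0,0,-1],[0,0,0,0,-1]]'; python3 -m crank '[[0,0,0,0,-1],[0,0,0,0,-1]]'; python3 plan.py .585 .201 .034 90 4
python3 - <<'E'
from h import *
crop("side",(230,230,390,350),5,"s2.png")
E
```

```text
t: 4.95
tool_pos: [0.5864, 0.2017, 0.0357]
orientation: [2.221, 2.22, 0.003]
ft_force: [-0.7, 0.1, 6.3]
grip_width: 0.0574
t: 5.15
tool_pos: [0.5863, 0.2017, 0.0357]
orientation: [2.221, 2.22, 0.003]
ft_force: [-1.1, -0.2, 6.6]
grip_width: 0.0569
-0.02 -0.03 0.04 0.0
-0.02 -0.03 0.04 0.0
-0.02 -0.03 0.04 0.0
-0.02 -0.03 0.04 0.0
t 5.15 pos [0.5863 0.2017 0.0357] yaw 89.98 tilt [0.0021 0.0009] grip 0.0569 F [-1.1 -0.2  6.6]
```

View pics/s2.png

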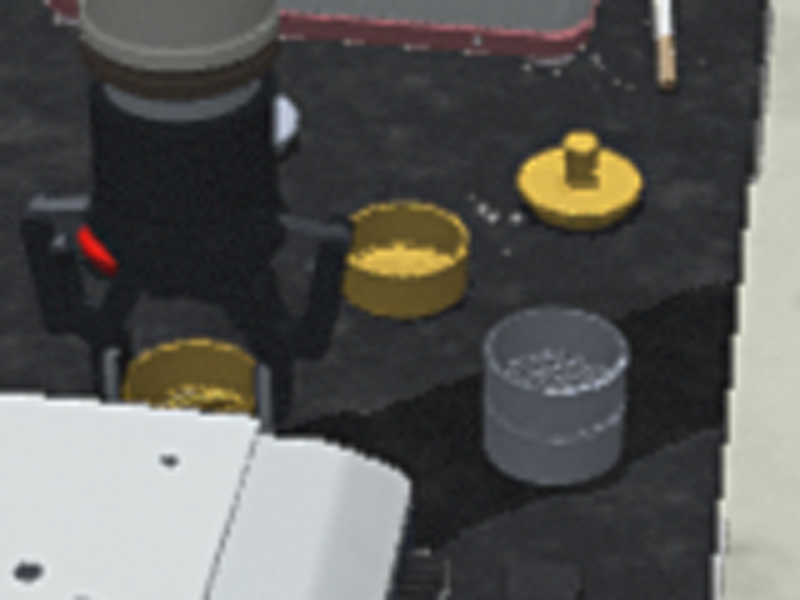

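```bash
python3 -m crank '[[0,0,-0.5,0,-1],[0,0,-1,0,-1],[0,0,-1.5,0,-1],[0,0,-2,0,-1],[0,0,-2,0,-1]]'; python3 -m crank '[[0,0,0,0,-1],[0,0,0,0,-1]]'; python3 plan.py .517 .065 .1 90 4
python3 - <<'E'
from h import *
crop("side",(230,230,390,350),5,"s3.png")
E
```

```text
t: 5.7
tool_pos: [0.5854, 0.201, 0.1059]
orientation: [2.222, 2.221, 0.0]
ft_force: [-0.5, -0.4, -0.8]
grip_width: 0.0569
t: 5.9
tool_pos: [0.5859, 0.2009, 0.1052]
orientation: [2.222, 2.22, 0.002]
ft_force: [-0.1, -0.3, -0.8]
grip_width: 0.0569
-3.4 -1.72 0.13 0.0
-3.4 -1.72 0.13 0.0
-3.4 -1.72 0.13 0.0
-3.4 -1.72 0.13 0.0
t 5.9 pos [0.5859 0.2009 0.1052] yaw 89.96 tilt [0.0016 0.0001] grip 0.0569 F [-0.1 -0.3 -0.8]
```

View pics/s3.png

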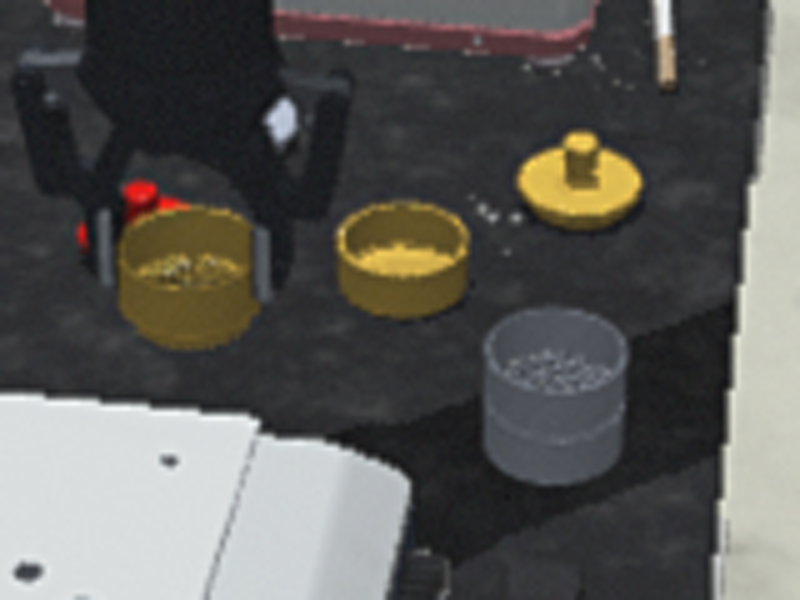

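Run:
```python
from meas import *
im=manip.camera("side")
from scipy.optimize import minimize
mk=(im[...,2].astype(int)-im[...,0]>20)
yy,xx=np.mgrid[:480,:640]; c=pix([.586,.201,.085],"side"); mk&=(np.hypot(xx-c[0],yy-c[1])<24)
x0,y0,x1,y1=230,230,390,350
v=cv2.resize(im[y0:y1,x0:x1],None,fx=5,fy=5,interpolation=cv2.INTER_CUBIC)
for y,col in((.201,(0,255,0)),(.211,(255,255,0))):
  for r,z in((.03,.103),(.03,.077),(.0245,.069)):
    q=(proj(ring(.586,y,r,z),"side")-[x0,y0]+.5)*5; cv2.polylines(v,[q.astype(np.int32)],True,col,1)
t=(pix([.586,.201,.08],"side")-[x0,y0])*5; cv2.circle(v,t.astype(int).tolist(),4,(255,0,255),-1)
cv2.imwrite("pics/s4.png",v)
find(["brass_sieve"],cams=("side",))
```

```text
side brass_sieve 0.91 [0.586  0.1992 0.07  ] [268. 291.]
```

View pics/s4.png

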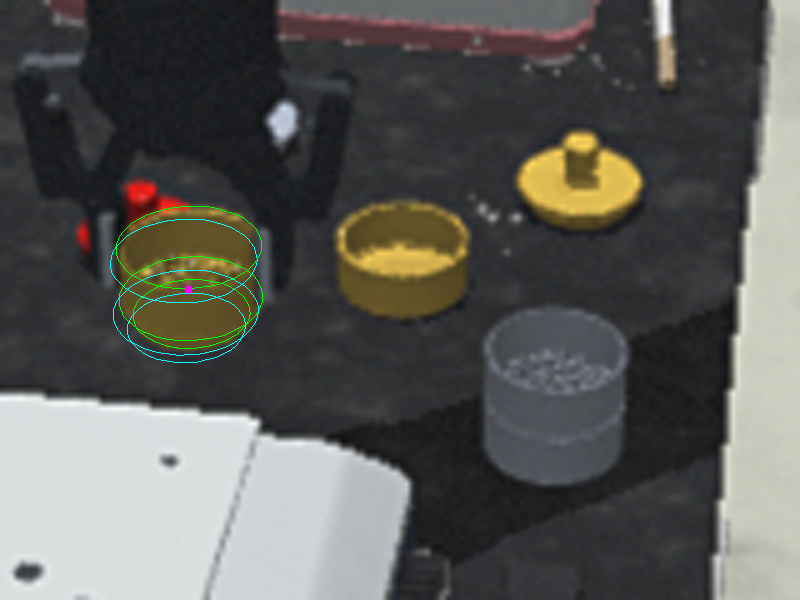

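```bash
python3 -m crank '[[-2.7,-1.4,0,0,-1],[-3.4,-1.7,0,0,-1],[-3.4,-1.7,0,0,-1],[-2.7,-1.4,0,0,-1],[-1.4,-0.7,0,0,-1]]'; python3 -m crank '[[0,0,0.5,0,-1],[0,0,0.5,0,-1],[0,0,0,0,-1],[0,0,0,0,-1]]'; python3 plan.py .5175 .065 .052 90 4
python3 - <<'E'
from meas import *
im=manip.camera("side")
x0,y0,x1,y1=230,230,390,350
v=cv2.resize(im[y0:y1,x0:x1],None,fx=5,fy=5,interpolation=cv2.INTER_CUBIC)
p=manip.get_obs()["tool_pos"]
for r,z in((.03,.034),(.03,.008),(.0245,0)):
    q=(proj(ring(p[0],p[1],r,z+p[2]-.036),"side")-[x0,y0]+.5)*5; cv2.polylines(v,[q.astype(np.int32)],True,(0,255,0),1)
for z in (0,.024):
    q=(proj(ring(.5175,.065,.03,z),"side")-[x0,y0]+.5)*5; cv2.polylines(v,[q.astype(np.int32)],True,(255,255,0),1)
cv2.imwrite("pics/s5.png",v)
find(["brass_sieve","brass_pan"],cams=("side",))
E
```

```text
t: 6.55
tool_pos: [0.5141, 0.0616, 0.103]
orientation: [-2.224, -2.217, 0.006]
ft_force: [0.3, 0.0, -0.9]
grip_width: 0.0575
t: 6.95
tool_pos: [0.5165, 0.0666, 0.094]
orientation: [-2.219, -2.222, -0.001]
ft_force: [-0.5, 1.0, -0.8]
grip_width: 0.0573
-0.04 0.02 1.05 0.09
-0.04 0.02 1.05 0.0
-0.04 0.02 1.05 0.0
-0.04 0.02 1.05 0.0
t 6.95 pos [0.5165 0.0666 0.094 ] yaw 90.09 tilt [-0.0003  0.0011] grip 0.0573 F [-0.5  1.  -0.8]
side brass_sieve 0.61 [0.5159 0.0665 0.058 ] [310. 265.]
side brass_sieve 0.57 [0.4387 0.1755 0.016 ] [338. 312.]
side brass_pan 0.58 [0.5144 0.0706 0.0008] [311. 286.]
```

View pics/s5.png

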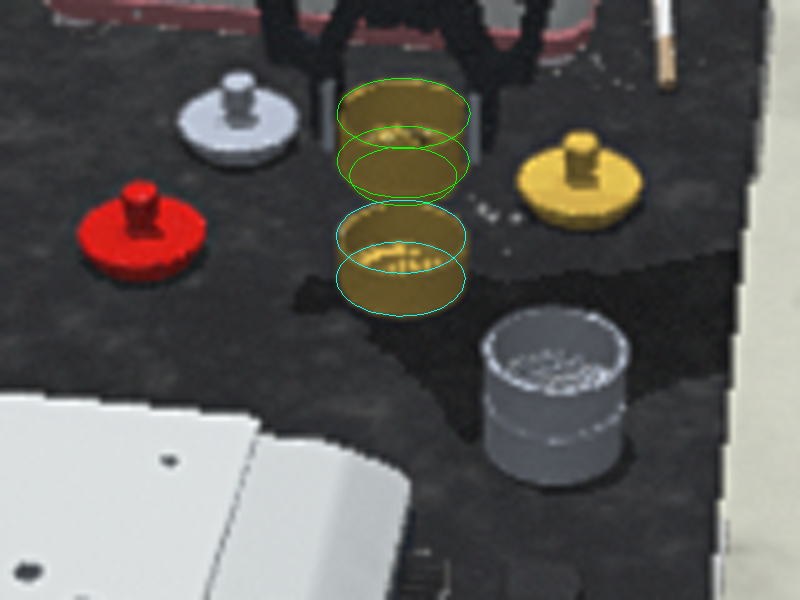

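```bash
python3 -m crank '[[-0.05,0,1.2,0,-1],[0,0,1.2,0,-1],[0,0,0.6,0,-1],[0,0,0.2,0,-1],[0,0,0,0,-1]]'; python3 plan.py .5165 .0655 .052 90 1
python3 -m crank '[[0,0,0.3,0,-1],[0,0,0.2,0,-1],[0,0,0.2,0,-1],[0,0,0,0,-1]]'; python3 plan.py .5165 .0655 .052 90 1
```

```text
t: 7.6
tool_pos: [0.516, 0.0646, 0.0617]
orientation: [-2.221, -2.221, 0.001]
ft_force: [0.0, 0.5, -0.8]
grip_width: 0.0572
0.09 0.05 0.97 0.0
t 7.6 pos [0.516  0.0646 0.0617] yaw 89.99 tilt [-0.0011  0.0001] grip 0.0572 F [ 0.   0.5 -0.8]
t: 8.0
tool_pos: [0.5163, 0.0644, 0.0552]
orientation: [-2.222, -2.221, 0.0]
ft_force: [0.4, -0.4, -0.9]
grip_width: 0.0572
0.11 0.02 0.32 0.0
t 8.0 pos [0.5163 0.0644 0.0552] yaw 89.97 tilt [-0.0002 -0.0001] grip 0.0572 F [ 0.4 -0.4 -0.9]
```

```bash
python3 -m crank '[[0.05,0,0.1,0,-1],[0,0,0.1,0,-1],[0,0,0,0,-1]]'; 
python3 -m crank '[[0,0,0.1,0,-1],[0,0,0.05,0,-1],[0,0,0,0,-1]]'; python3 plan.py .5165 .0655 .052 90 1
```

```text
t: 8.3
tool_pos: [0.5164, 0.065, 0.0533]
orientation: [2.222, 2.221, -0.0]
ft_force: [-0.4, 0.1, -0.4]
grip_width: 0.0572
t: 8.6
tool_pos: [0.5164, 0.065, 0.0517]
orientation: [-2.222, -2.221, 0.0]
ft_force: [0.4, -0.5, -0.2]
grip_width: 0.0568
0.05 0.01 -0.03 0.0
t 8.6 pos [0.5164 0.065  0.0517] yaw 89.97 tilt [-0.0001 -0.    ] grip 0.0568 F [ 0.4 -0.5 -0.2]
```

```bash
python3 -m crank '[[0,0,0.1,0,-1],[0,0,0,0,-1]]'; 
python3 -m crank '[[0,0,0.1,0,-1],[0,0,0,0,-1]]'; python3 plan.py .5165 .0655 .052 90 1
```

```text
t: 8.8
tool_pos: [0.5164, 0.065, 0.0515]
orientation: [2.221, 2.221, -0.001]
ft_force: [-3.0, -1.1, 8.5]
grip_width: 0.0572
t: 9.0
tool_pos: [0.5165, 0.0651, 0.0515]
orientation: [2.221, 2.22, -0.001]
ft_force: [-6.0, -1.3, 18.7]
grip_width: 0.0572
0.04 -0.0 -0.05 0.0
t 9.0 pos [0.5165 0.0651 0.0515] yaw 89.98 tilt [ 0.0004 -0.0016] grip 0.0572 F [-6.  -1.3 18.7]
```

```bash
python3 -m crank '[[0,0,-0.15,0,-1],[0,0,0,0,0.4],[0,0,0,0,1],[0,0,0,0,1],[0,0,0,0,1]]'; 
python3 -m crank '[[0,0,-1,0,1],[0,0,-2,0,1],[0,0,-3,0,1],[0,0,-3,0,1],[0,0,-1,0,1]]'; python3 plan.py .4428 -.0151 .15 90 4
python3 - <<'E'
from h import *
crop("side",(230,210,390,330),5,"s6.png")
E
```

```text
t: 9.5
tool_pos: [0.5164, 0.0651, 0.0511]
orientation: [-2.222, -2.221, 0.0]
ft_force: [0.2, -0.4, -0.6]
grip_width: 0.0854
t: 10.0
tool_pos: [0.5181, 0.0657, 0.1546]
orientation: [2.219, 2.219, 0.006]
ft_force: [0.4, 0.3, 0.0]
grip_width: 0.0854
-2.02 -1.88 0.12 0.0
-2.02 -1.88 0.12 0.0
-2.02 -1.88 0.12 0.0
-2.02 -1.88 0.12 0.0
t 10.0 pos [0.5181 0.0657 0.1546] yaw 90.0 tilt [0.0047 0.0003] grip 0.0854 F [0.4 0.3 0. ]
```

View pics/s6.png

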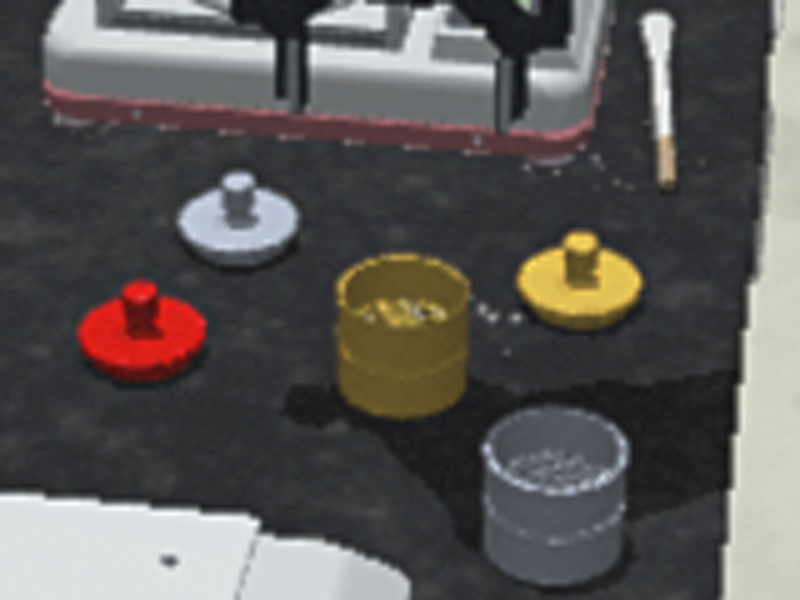

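```bash
python3 -m crank '[[-1.5,-1.5,0,0,0.2],[-2.5,-2.3,0.5,0,0.2],[-2.3,-2.1,1.5,0,0.2],[-1.3,-1.2,2,0,0.2],[-0.5,-0.4,2,0,0.2]]'; 
python3 -m crank '[[0,0,0,0,0.2],[0,0,0,0,0.2],[0,0,0,0,0.2]]'; python3 plan.py .4422 -.0152 .04 90 1
python3 - <<'E'
from meas import *
im=manip.camera("side")
cv2.imwrite("pics/side7.png",im)
x0,y0,x1,y1=270,200,400,300
v=cv2.resize(im[y0:y1,x0:x1],None,fx=6,fy=6,interpolation=cv2.INTER_CUBIC)
for r,z in((.03,.013),(.0085,.0355),(.0085,.033)):
    q=(proj(ring(.4422,-.0152,r,z),"side")-[x0,y0]+.5)*6; cv2.polylines(v,[q.astype(np.int32)],True,(0,255,0),1)
for r,z in((.03,.05),(.03,.0)):
    q=(proj(ring(.5165,.065,r,z),"side")-[x0,y0]+.5)*6; cv2.polylines(v,[q.astype(np.int32)],True,(0,255,0),1)
cv2.imwrite("pics/s7.png",v)
E
```

```text
t: 10.55
tool_pos: [0.439, -0.0182, 0.09]
orientation: [-2.224, -2.218, 0.004]
ft_force: [0.3, 0.1, 0.0]
grip_width: 0.0513
t: 10.85
tool_pos: [0.4424, -0.0151, 0.092]
orientation: [2.22, 2.222, 0.002]
ft_force: [0.4, 0.6, 0.5]
grip_width: 0.0516
-0.01 -0.02 5.2 0.0
t 10.85 pos [ 0.4424 -0.0151  0.092 ] yaw 90.03 tilt [0.0015 0.0006] grip 0.0516 F [0.4 0.6 0.5]
```

View pics/s7.png

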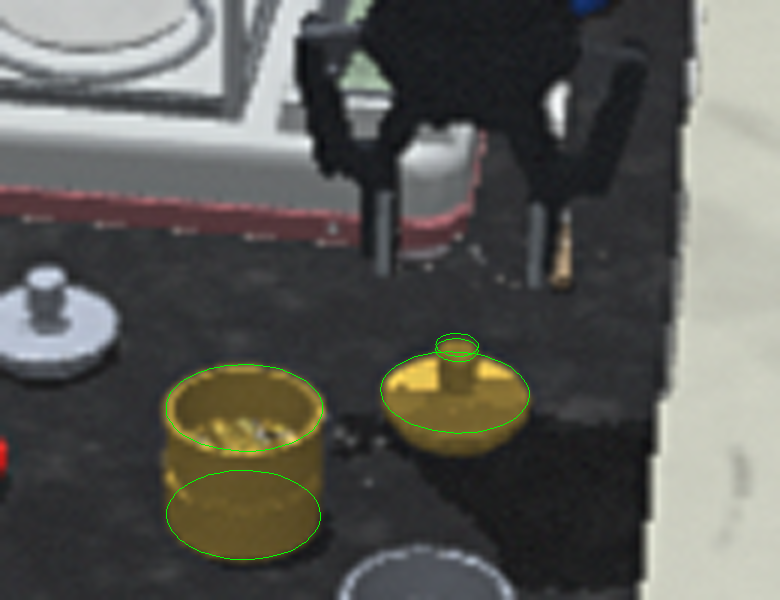

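```bash
python3 -m crank '[[0,0,1.5,0,0.2],[0,0,1.8,0,0.2],[0,0,1.2,0,0.2],[0,0,0.5,0,0.2],[0,0,0,0,0.2]]'; 
python3 -m crank '[[0,0,0,0,-1],[0,0,0,0,-1],[0,0,0,0,-1],[0,0,0,0,-1],[0,0,0,0,-1]]'; python3 plan.py .4422 -.0152 .042 90 1
```

```text
t: 11.4
tool_pos: [0.4413, -0.0155, 0.0411]
orientation: [-2.221, -2.221, 0.0]
ft_force: [0.1, -0.1, -1.0]
grip_width: 0.0513
t: 11.9
tool_pos: [0.4418, -0.016, 0.0421]
orientation: [2.221, 2.22, 0.001]
ft_force: [-1.1, 0.4, 5.9]
grip_width: 0.0142
0.08 0.04 0.01 0.0
t 11.9 pos [ 0.4418 -0.016   0.0421] yaw 89.97 tilt [ 0.0012 -0.0004] grip 0.0142 F [-1.1  0.4  5.9]
```

```bash
python3 -m crank '[[0,0,-0.5,0,-1],[0,0,-1.5,0,-1],[0,0,-2.5,0,-1],[0,0,-2.5,0,-1],[0,0,-1,0,-1]]'; 
python3 -m crank '[[1.5,1.4,0,0,-1],[2.5,2.3,0,0,-1],[2.5,2.3,0,0,-1],[1.2,1.1,0,0,-1],[0.4,0.3,0,0,-1]]'; 
python3 -m crank '[[0,0,0,0,-1],[0,0,0,0,-1],[0,0,0,0,-1]]';python3 plan.py .5165 .065 .11 90 1
python3 - <<'E'
from meas import *
im=manip.camera("side")
cv2.imwrite("pics/side8.png",im)
p=manip.get_obs()["tool_pos"]
x0,y0,x1,y1=250,200,380,300
v=cv2.resize(im[y0:y1,x0:x1],None,fx=6,fy=6,interpolation=cv2.INTER_CUBIC)
for r,z in((.03,.013),(.0245,.0)):
    q=(proj(ring(p[0],p[1],r,z+p[2]-.042),"side")-[x0,y0]+.5)*6; cv2.polylines(v,[q.astype(np.int32)],True,(0,255,0),1)
for r,z in((.03,.05),(.03,.0)):
    q=(proj(ring(.5165,.065,r,z),"side")-[x0,y0]+.5)*6; cv2.polylines(v,[q.astype(np.int32)],True,(0,255,0),1)
cv2.imwrite("pics/s8.png",v)
E
```

```text
t: 12.4
tool_pos: [0.4425, -0.0159, 0.1233]
orientation: [2.22, 2.219, 0.003]
ft_force: [0.4, 0.2, -1.3]
grip_width: 0.0144
t: 12.9
tool_pos: [0.5164, 0.067, 0.1212]
orientation: [-2.219, -2.223, -0.003]
ft_force: [-0.2, -0.3, -1.5]
grip_width: 0.0142
t: 13.2
tool_pos: [0.5145, 0.0636, 0.121]
orientation: [2.223, 2.219, -0.003]
ft_force: [0.3, -0.1, -1.1]
grip_width: 0.0141
0.14 0.2 1.1 -0.1
t 13.2 pos [0.5145 0.0636 0.121 ] yaw 89.9 tilt [-0.0011 -0.0011] grip 0.0141 F [ 0.3 -0.1 -1.1]
```

View pics/s8.png

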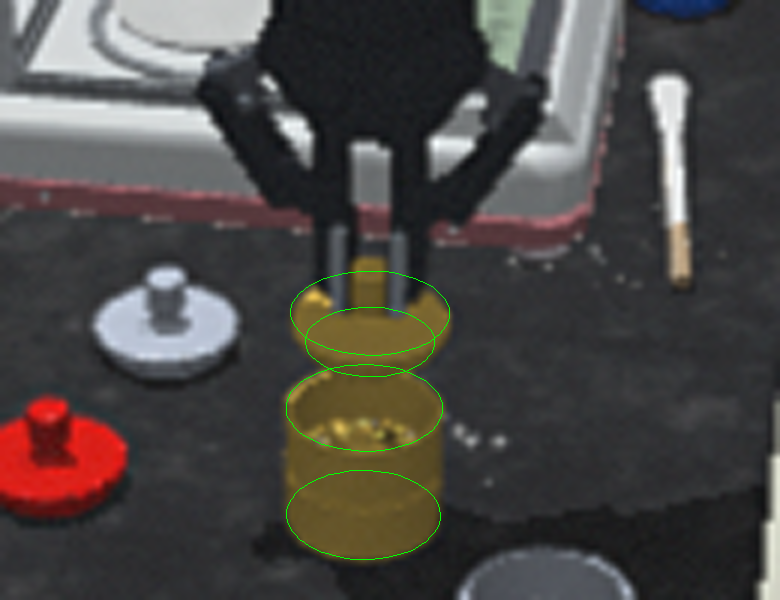

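```bash
python3 -m crank '[[0,0,1,0,-1],[0,0,0.8,0,-1],[0,0,0,0,-1],[0,0,0,0,-1]]';python3 plan.py .5162 .065 .084 90 1
```

```text
t: 13.65
tool_pos: [0.5149, 0.065, 0.1028]
orientation: [-2.221, -2.22, 0.001]
ft_force: [-0.3, -0.4, -1.3]
grip_width: 0.0144
-0.0 0.13 1.88 0.0
t 13.65 pos [0.5149 0.065  0.1028] yaw 89.98 tilt [-0.0011  0.0001] grip 0.0144 F [-0.3 -0.4 -1.3]
```

```bash
python3 -m crank '[[0,0.1,0.7,0,-1],[0,0,0.5,0,-1],[0,0,0.2,0,-1],[0,0,0.1,0,-1],[0,0,0,0,-1]]';
python3 -m crank '[[0,0,0.1,0,-1],[0,0,0.1,0,-1],[0,0,0,0,-1]]'
python3 plan.py .5162 .065 .084 90 1
```

```text
t: 14.15
tool_pos: [0.5163, 0.0651, 0.0882]
orientation: [-2.222, -2.221, 0.0]
ft_force: [-0.1, -0.5, -0.3]
grip_width: 0.0142
t: 14.45
tool_pos: [0.5164, 0.065, 0.0863]
orientation: [2.222, 2.221, 0.0]
ft_force: [-0.3, -0.9, -0.4]
grip_width: 0.014
0.0 -0.02 0.23 0.0
t 14.45 pos [0.5164 0.065  0.0863] yaw 89.97 tilt [ 0.0001 -0.0001] grip 0.014 F [-0.3 -0.9 -0.4]
```

```bash
python3 -m crank '[[0,0,0.1,0,-1],[0,0,0.1,0,-1],[0,0,0,0,-1]]'
python3 -m crank '[[0,0,0.1,0,-1],[0,0,0,0,-1]]'
python3 plan.py .5162 .065 .084 90 1
```

```text
t: 14.75
tool_pos: [0.5163, 0.065, 0.0842]
orientation: [-2.222, -2.221, 0.0]
ft_force: [1.0, -0.2, -0.5]
grip_width: 0.0144
t: 14.95
tool_pos: [0.5165, 0.0651, 0.084]
orientation: [2.221, 2.221, -0.0]
ft_force: [-1.5, -1.5, 7.2]
grip_width: 0.0145
-0.01 -0.03 -0.0 0.0
t 14.95 pos [0.5165 0.0651 0.084 ] yaw 89.98 tilt [ 0.0003 -0.0007] grip 0.0145 F [-1.5 -1.5  7.2]
```

Seated at exactly the expected height; press slightly, ease off, release.

```bash
python3 -m crank '[[0,0,0.1,0,-1],[0,0,0,0,-1],[0,0,-0.15,0,-1],[0,0,0,0,-0.3],[0,0,0,0,0.1]]'
python3 -m crank '[[0,0,0,0,0.1],[0,0,-1,0,0.1],[0,0,-2,0,0.1],[0,0,-2.5,0,0.1],[0,0,-1,0,0.1]]'
python3 plan.py .6175 -.046 .14 90 3
python3 - <<'E'
from meas import *
im=manip.camera("side")
cv2.imwrite("pics/side9.png",im)
x0,y0,x1,y1=250,200,380,300
v=cv2.resize(im[y0:y1,x0:x1],None,fx=6,fy=6,interpolation=cv2.INTER_CUBIC)
cv2.imwrite("pics/s9.png",v)
E
```

```text
t: 15.45
tool_pos: [0.5165, 0.065, 0.0838]
orientation: [2.222, 2.221, 0.0]
ft_force: [-0.1, -0.5, 0.2]
grip_width: 0.0425
t: 15.95
tool_pos: [0.5176, 0.0656, 0.1512]
orientation: [2.22, 2.22, 0.004]
ft_force: [0.2, -0.1, -0.3]
grip_width: 0.0472
-3.72 3.33 0.37 0.0
-3.72 3.33 0.37 0.0
-3.72 3.33 0.37 0.0
t 15.95 pos [0.5176 0.0656 0.1512] yaw 89.99 tilt [0.0032 0.0004] grip 0.0472 F [ 0.2 -0.1 -0.3]
```

View pics/s9.png

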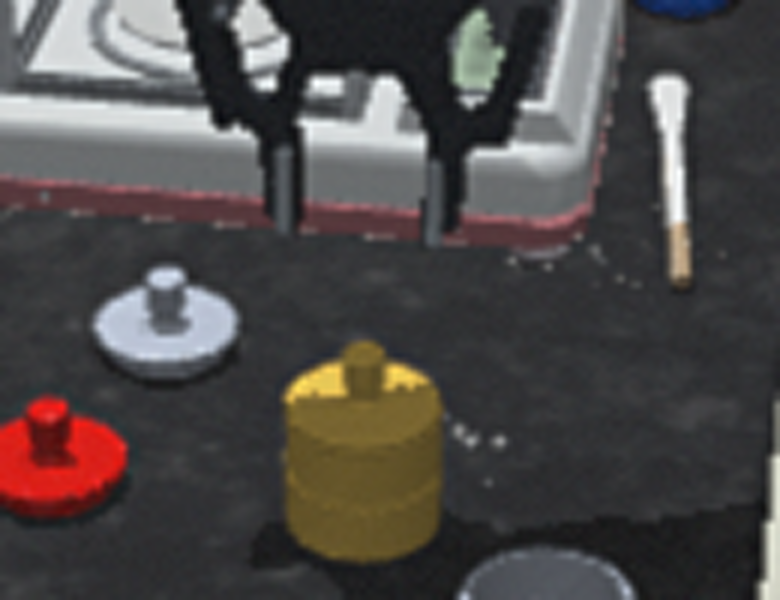

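```bash
python3 -m crank '[[-1.5,1.3,0,0,0.1],[-3,2.8,0,0,0.1],[-3,2.8,0.5,0,0.1],[-2.5,2.2,1.5,0,0.1],[-1.2,1,2,0,0.1]]'
python3 -m crank '[[0,0,1,0,0.1],[0,0,0,0,0.1],[0,0,0,0,0.1],[0,0,0,0,0.1]]'
python3 plan.py .6175 -.047 .042 90 1
python3 - <<'E'
from meas import *
im=manip.camera("side")
cv2.imwrite("pics/side10.png",im)
p=manip.get_obs()["tool_pos"]
x0,y0,x1,y1=230,200,360,300
v=cv2.resize(im[y0:y1,x0:x1],None,fx=6,fy=6,interpolation=cv2.INTER_CUBIC)
for r,z in((.03,.013),(.0085,.0355),(.0085,.033)):
    q=(proj(ring(.6175,-.047,r,z),"side")-[x0,y0]+.5)*6; cv2.polylines(v,[q.astype(np.int32)],True,(0,255,0),1)
cv2.imwrite("pics/s10.png",v)
im=manip.camera("top");crop("top",(280,150,440,270),5,"t10.png",im)
E
```

```text
t: 16.5
tool_pos: [0.6198, -0.0512, 0.1082]
orientation: [2.225, 2.214, 0.001]
ft_force: [-0.9, 1.0, -0.3]
grip_width: 0.0473
t: 16.9
tool_pos: [0.6173, -0.0453, 0.0998]
orientation: [2.219, 2.223, 0.002]
ft_force: [-0.1, -0.4, 0.7]
grip_width: 0.0474
-0.17 0.02 5.78 0.11
t 16.9 pos [ 0.6173 -0.0453  0.0998] yaw 90.11 tilt [0.0011 0.0004] grip 0.0474 F [-0.1 -0.4  0.7]
```

View pics/s10.png

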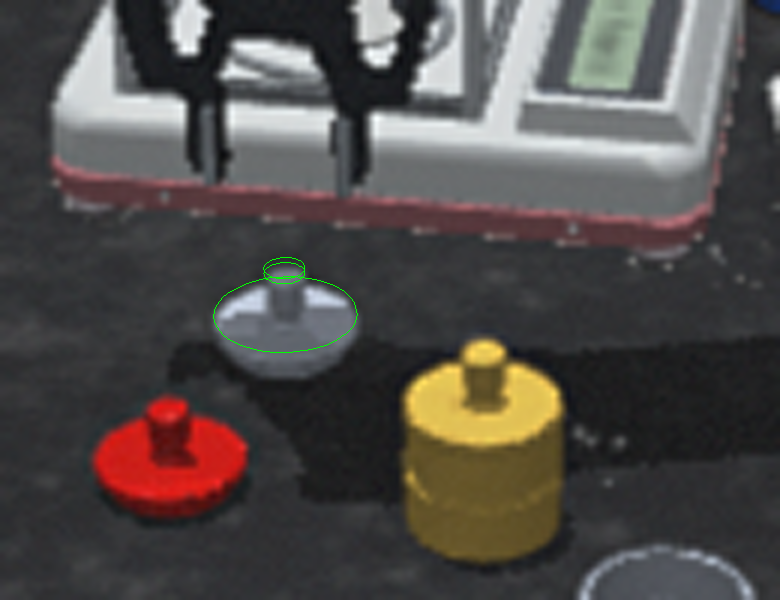

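View pics/t10.png

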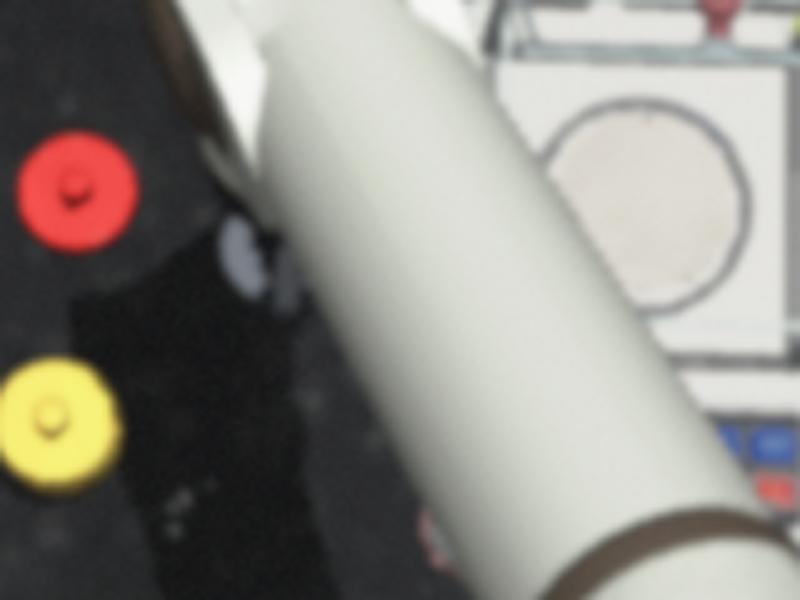

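View pics/side10.png

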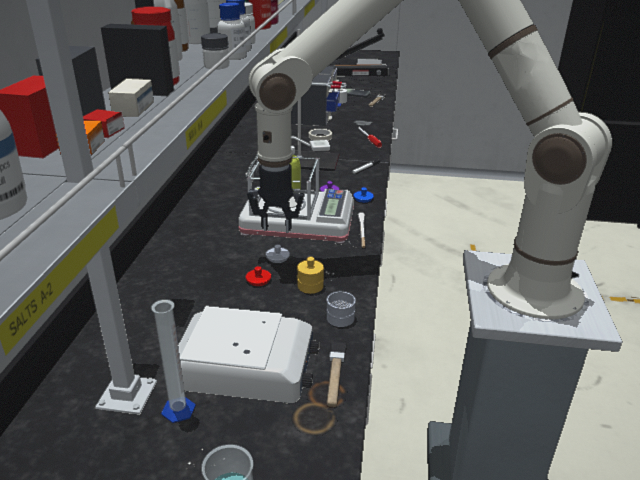

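```bash
python3 -m crank '[[0,0,1.5,0,0.1],[0,0,2,0,0.1],[0,0,1.5,0,0.1],[0,0,0.7,0,0.1],[0,0,0,0,0.1]]'
python3 plan.py .617 -.046 .042 90 1
```

```text
t: 17.5
tool_pos: [0.6163, -0.0469, 0.0402]
orientation: [-2.22, -2.22, 0.002]
ft_force: [0.5, -0.3, -0.4]
grip_width: 0.0468
0.09 0.07 -0.18 0.0
t 17.5 pos [ 0.6163 -0.0469  0.0402] yaw 89.99 tilt [-0.0025  0.0004] grip 0.0468 F [ 0.5 -0.3 -0.4]
```

```bash
python3 -m crank '[[0,0,-0.1,0,0.1],[0,0,0,0,-1],[0,0,0,0,-1],[0,0,0,0,-1],[0,0,0,0,-1]]'
python3 -m crank '[[0,0,0,0,-1]]'
python3 plan.py .617 -.046 .042 90 1
```

```text
t: 18.0
tool_pos: [0.618, -0.047, 0.0439]
orientation: [2.221, 2.22, 0.001]
ft_force: [-1.0, -1.6, 6.0]
grip_width: 0.0144
t: 18.1
tool_pos: [0.6181, -0.0471, 0.0439]
orientation: [2.221, 2.22, 0.001]
ft_force: [-1.9, -1.3, 6.4]
grip_width: 0.0141
0.11 -0.11 0.19 0.0
t 18.1 pos [ 0.6181 -0.0471  0.0439] yaw 89.97 tilt [ 0.0016 -0.0003] grip 0.0141 F [-1.9 -1.3  6.4]
```

```bash
python3 -m crank '[[0,0,-0.5,0,-1],[0,0,-1.5,0,-1],[0,0,-3,0,-1],[0,0,-3.5,0,-1],[0,0,-3,0,-1]]'
python3 -m crank '[[1,-0.8,-1,0,-1],[2.5,-2,0,0,-1],[3.2,-2.6,0,0,-1],[3.2,-2.7,0,0,-1],[3.2,-2.7,0,0,-1]]'
python3 -m crank '[[3.2,-2.7,0,0,-1],[2.8,-2.4,0,0,-1],[1.8,-1.6,0,0,-1],[0.8,-0.6,0,0,-1],[0,0,0,0,-1]]'
python3 plan.py .435 .174 .12 90 1
```

```text
t: 18.6
tool_pos: [0.6175, -0.0467, 0.1602]
orientation: [2.221, 2.221, 0.001]
ft_force: [-0.1, -1.5, -1.6]
grip_width: 0.0144
t: 19.1
tool_pos: [0.5071, 0.0854, 0.1675]
orientation: [-2.221, -2.221, 0.001]
ft_force: [0.3, 1.1, -1.3]
grip_width: 0.0141
t: 19.6
tool_pos: [0.4354, 0.171, 0.1679]
orientation: [2.218, 2.224, -0.001]
ft_force: [-0.6, -0.6, -0.9]
grip_width: 0.0141
0.3 -0.04 4.79 0.14
t 19.6 pos [0.4354 0.171  0.1679] yaw 90.14 tilt [-0.     -0.0004] grip 0.0141 F [-0.6 -0.6 -0.9]
```

```bash
python3 -m crank '[[0.1,0,1,0,-1],[0,0,1.5,0,-1],[0,0,1.5,0,-1],[0,0,0.6,0,-1],[0,0,0,0,-1]]'
python3 -m crank '[[0,0,0,0,-1],[0,0,0,0,-1],[0,0,0,0,-1]]'
python3 plan.py .435 .174 .0859 90 1
python3 - <<'E'
from meas import *
im=manip.camera("side")
cv2.imwrite("pics/side11.png",im)
p=manip.get_obs()["tool_pos"]
x0,y0,x1,y1=290,235,410,335
v=cv2.resize(im[y0:y1,x0:x1],None,fx=6,fy=6,interpolation=cv2.INTER_CUBIC)
for r,z in((.03,.013),(.0245,.0)):
    q=(proj(ring(p[0],p[1],r,z+p[2]-.0439),"side")-[x0,y0]+.5)*6; cv2.polylines(v,[q.astype(np.int32)],True,(0,255,0),1)
for r,z in((.03,.05),(.03,.0)):
    q=(proj(ring(.435,.174,r,z),"side")-[x0,y0]+.5)*6; cv2.polylines(v,[q.astype(np.int32)],True,(0,255,0),1)
cv2.imwrite("pics/s11.png",v)
E
```

```text
t: 20.1
tool_pos: [0.4355, 0.1704, 0.1201]
orientation: [-2.221, -2.219, 0.004]
ft_force: [-0.5, -0.1, -1.4]
grip_width: 0.0142
t: 20.4
tool_pos: [0.4369, 0.1712, 0.1223]
orientation: [2.222, 2.22, 0.001]
ft_force: [0.8, -0.6, -0.7]
grip_width: 0.0144
0.28 -0.19 3.64 0.0
t 20.4 pos [0.4369 0.1712 0.1223] yaw 89.97 tilt [0.0011 0.0002] grip 0.0144 F [ 0.8 -0.6 -0.7]
```

View pics/s11.png

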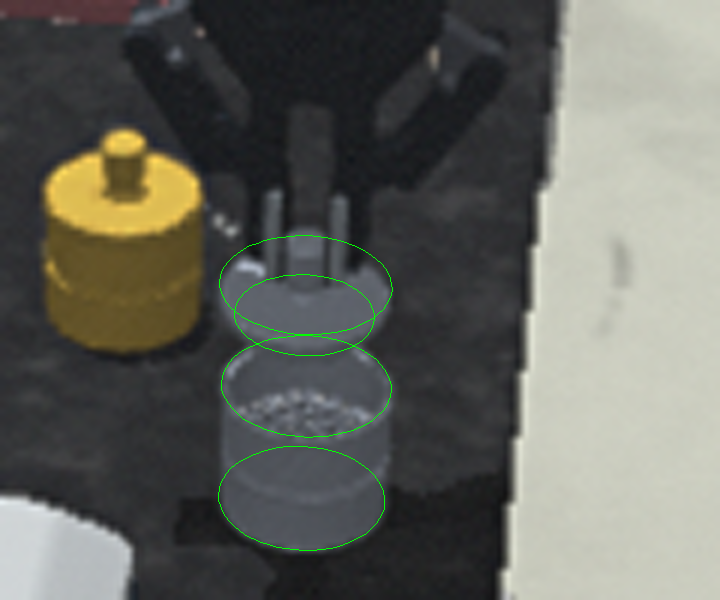

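```bash
python3 -m crank '[[0.3,-0.2,0.8,0,-1],[0,0,0.8,0,-1],[0,0,0.4,0,-1],[0,0,0,0,-1],[0,0,0,0,-1]]'
python3 plan.py .435 .174 .0859 90 1
```

```text
t: 20.95
tool_pos: [0.4343, 0.1741, 0.1016]
orientation: [-2.221, -2.221, 0.001]
ft_force: [0.1, -0.1, -1.2]
grip_width: 0.0142
-0.01 0.07 1.57 0.0
t 20.95 pos [0.4343 0.1741 0.1016] yaw 89.99 tilt [-0.0005  0.    ] grip 0.0142 F [ 0.1 -0.1 -1.2]
```

```bash
python3 -m crank '[[0,0,0.5,0,-1],[0,0,0.3,0,-1],[0,0,0.2,0,-1],[0,0,0.1,0,-1],[0,0,0,0,-1]]';
python3 -m crank '[[0,0,0.1,0,-1],[0,0,0.1,0,-1],[0,0,0,0,-1]]'
python3 plan.py .435 .174 .0859 90 1
```

```text
t: 21.45
tool_pos: [0.4345, 0.1738, 0.0907]
orientation: [2.222, 2.221, -0.001]
ft_force: [0.5, -1.6, -0.1]
grip_width: 0.014
t: 21.75
tool_pos: [0.4345, 0.1739, 0.0887]
orientation: [2.222, 2.221, -0.0]
ft_force: [0.5, -0.9, -0.4]
grip_width: 0.0141
0.01 0.05 0.28 0.0
t 21.75 pos [0.4345 0.1739 0.0887] yaw 89.97 tilt [ 0.     -0.0001] grip 0.0141 F [ 0.5 -0.9 -0.4]
```

```bash
python3 -m crank '[[0,0,0.1,0,-1],[0,0,0.1,0,-1],[0,0,0,0,-1]]'
python3 -m crank '[[0,0,0.1,0,-1],[0,0,0,0,-1]]'
python3 -m crank '[[0,0,0.1,0,-1],[0,0,0,0,-1]]'
python3 plan.py .435 .174 .0859 90 1
```

```text
t: 22.05
tool_pos: [0.4344, 0.174, 0.0867]
orientation: [2.222, 2.221, -0.0]
ft_force: [-0.0, -1.3, 0.7]
grip_width: 0.0143
t: 22.25
tool_pos: [0.4346, 0.1738, 0.0859]
orientation: [2.222, 2.22, -0.0]
ft_force: [0.3, -1.6, 2.8]
grip_width: 0.0137
t: 22.45
tool_pos: [0.4347, 0.1738, 0.0856]
orientation: [2.221, 2.22, -0.001]
ft_force: [-2.2, -4.6, 13.5]
grip_width: 0.0143
0.02 0.03 -0.03 0.0
t 22.45 pos [0.4347 0.1738 0.0856] yaw 89.97 tilt [ 0.0006 -0.0014] grip 0.0143 F [-2.2 -4.6 13.5]
```

Seated at the expected height; release and retreat.

```bash
python3 -m crank '[[0,0,-0.15,0,-1],[0,0,0,0,-0.3],[0,0,0,0,0.1],[0,0,0,0,0.1],[0,0,-1,0,0.1]]'
python3 -m crank '[[0,0,-2,0,0.1],[0,0,-3,0,0.1],[0,0,-4,0,0.1],[0,0,-4,0,0.1],[0,0,-2,0,0.1]]'
python3 -m crank '[[-3,1,0,0,0.1],[-4,1,0,0,0.1],[-4,1,0,0,0.1],[-4,1,0,0,0.1],[-4,1,0,0,0.1]]'
python3 -m crank '[[-4,0,0,0,0.1],[-4,0,0,0,0.1],[-3,0,0,0,0.1],[0,0,0,0,0.1],[0,0,0,0,0.1]]'
python3 - <<'E'
from h import *
im=manip.camera("side"); cv2.imwrite("pics/side12.png",im); crop("side",(290,235,410,335),6,"s12.png",im)
im=manip.camera("top"); cv2.imwrite("pics/top12.png",im)
find(["brass_pan","brass_sieve","brass_lid","steel_lid"],cams=("side",))
print(manip.get_obs()["t"])
E
```

```text
t: 22.95
tool_pos: [0.4335, 0.1739, 0.0957]
orientation: [-2.22, -2.22, 0.003]
ft_force: [-0.6, -0.4, 0.5]
grip_width: 0.0469
t: 23.45
tool_pos: [0.4354, 0.1753, 0.2499]
orientation: [2.219, 2.221, 0.006]
ft_force: [0.6, -0.4, 0.4]
grip_width: 0.0469
t: 23.95
tool_pos: [0.4845, -0.0173, 0.2471]
orientation: [2.221, 2.221, 0.001]
ft_force: [0.1, 0.6, 0.5]
grip_width: 0.0472
t: 24.45
tool_pos: [0.4842, -0.1262, 0.2467]
orientation: [-2.224, -2.219, -0.001]
ft_force: [-0.1, 0.7, 0.3]
grip_width: 0.047
side brass_pan 0.8 [ 0.5151  0.0724 -0.001 ] [310. 287.]
side brass_sieve 0.47 [0.5176 0.063  0.0177] [310. 278.]
side brass_lid 0.71 [0.5119 0.0638 0.0412] [312. 270.]
side steel_lid 0.92 [0.6414 0.0596 0.0007] [258. 279.]
side steel_lid 0.86 [0.4361 0.1763 0.0413] [340. 303.]
side steel_lid 0.64 [ 0.5347 -0.4313  0.0029] [329. 191.]
side steel_lid 0.55 [ 0.427  -0.4062 -0.0025] [363. 199.]
24.75
```

View pics/s12.png

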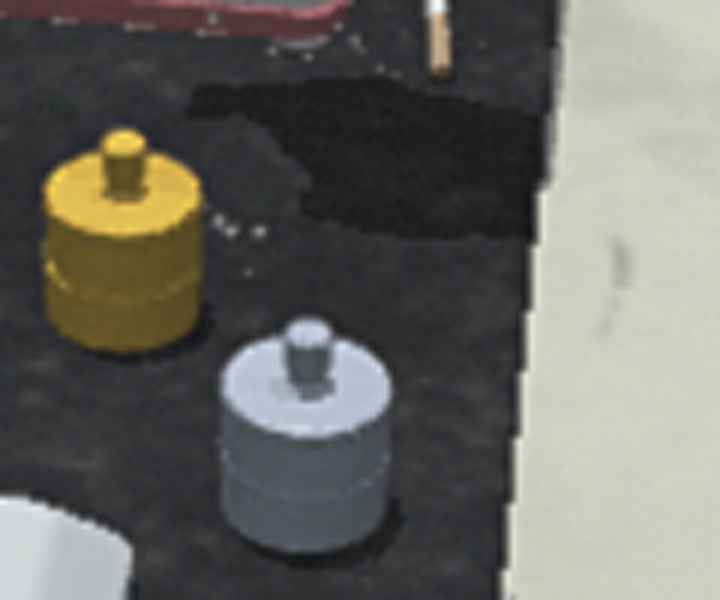

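View pics/top12.png

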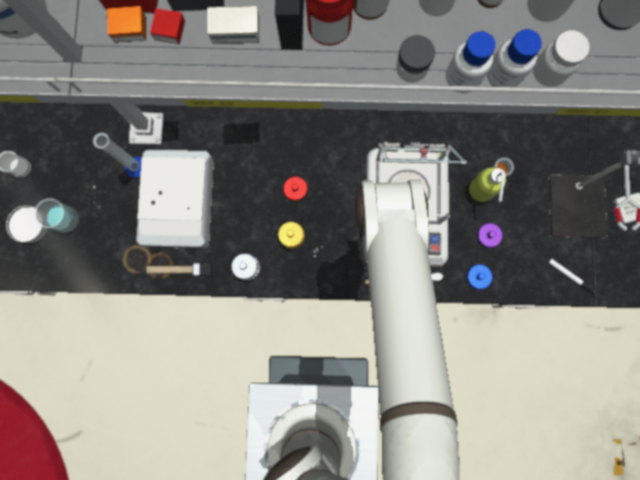

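View pics/side12.png

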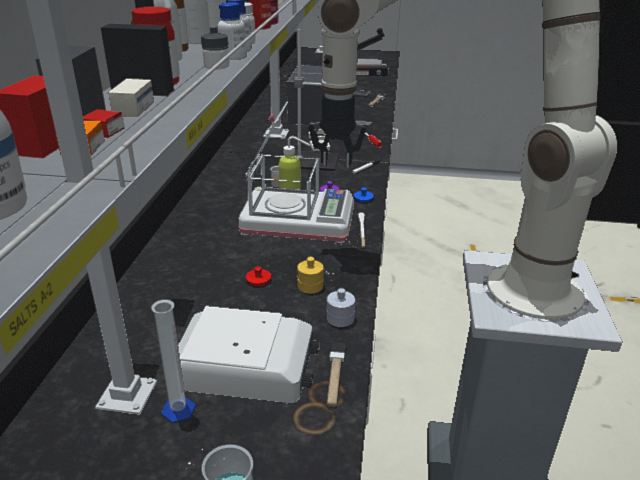

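```bash
python3 -c "
from rig import manip
print(manip.close_job())"
```

```text
the job is handed in; nothing more can be done
None
```

Both sets are assembled, and I handed the job in about 25 s into the 61 s allowed. I put the brass sieve on the brass pan, then the brass lid on the brass sieve, then the steel lid on the steel sieve.

- **Seating:** Each part was lowered to contact, pressed lightly (the highest wrist force read was about 19 N) and released. All three stopped within 0.5 mm of the height expected for a seated part.
- **Last pictures:** Both sets stand upright with their lids flat all round (brass at side pixel (310,275), steel at (340,307)). The coloured look-alike lids, brush, spatula and wash bottle look unmoved. The gripper was clear in the air, touching nothing.
- **Readings that disagreed:**
  - The gripper read about 3 mm narrower than the given diameters on every grasp. The grasps held, and the pictures showed the parts where expected.
  - The top camera placed the brass pan and the steel set about 2 mm further out than the side camera, so I used the side-camera positions.
  - The final network estimates differed from my fits by up to about 7 mm for the brass pan and 5 mm for the lids. The pictures and seating heights did not support them, so I set them aside.

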